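# Load the drilling jig with stoneware handle bars

## Task

Load the drilling jig: pick every grey stoneware bar out of the tray and lay each in a V cradle of its own, centred end to end, rolled so that a cream flat faces straight up, then press that cradle's strap down until it catches and stays shut over the bar. Leave the wooden rod and the kiln posts in the tray and do not disturb the bowls or the cup.

Things in the scene. Friction and masses are not known exactly. Their poses are not given: they have to be found in the camera images.
- bar1: Dark grey stoneware bar, round, 36 mm diameter, 200 mm long, 320 g. Origin at its centre; x along it. Two opposite cream flats, each 14 mm from the axis and 23 mm wide, lie 40 to 72 mm from the centre at both ends; z and -z are square to them. Either flat up and either end first is the same. Fully round within 40 mm of the centre (grip there). Starts in the tray at any roll; may be absent.
- bar2: Dark grey stoneware bar, round, 36 mm diameter, 200 mm long, 320 g. Origin at its centre; x along it. Two opposite cream flats, each 14 mm from the axis and 23 mm wide, lie 40 to 72 mm from the centre at both ends; z and -z are square to them. Either flat up and either end first is the same. Fully round within 40 mm of the centre (grip there). Starts in the tray at any roll; may be absent.
- bar3: Dark grey stoneware bar, round, 36 mm diameter, 200 mm long, 320 g. Origin at its centre; x along it. Two opposite cream flats, each 14 mm from the axis and 23 mm wide, lie 40 to 72 mm from the centre at both ends; z and -z are square to them. Either flat up and either end first is the same. Fully round within 40 mm of the centre (grip there). Starts in the tray at any roll; may be absent.
- cradle1 (a point): Where the centre of a bar resting in this V cradle lies, 75 mm above the table; x along the bar, y across, z up. Two V saddles 16 mm thick stand at x = -84 and 84 mm, reaching to 4 mm below the bar's axis; between them only the fixed board (235 x 490 mm, top at 15 mm), so that fingers can reach round the bar's middle and lean sideways. Three cradles, 160 mm apart in y.
- strap1 (a joint): Angle (rad) of the aluminium strap of cradle1: 1.5 = standing open (a weak spring lifts it back there if let go), 0 = shut level across the bar. In the last 5 degrees a sprung catch snaps over its tip (about 12 N on the red pad) and then holds it at 0. Shut, its underside lies just over the bar's flat: it catches only if a flat is up.
- strap1_hinge (a point): Hinge of strap1, 93 mm above the table, at x = 56, y = 46 mm of cradle1, axis along the cradle's x. The strap (16 mm wide, 6 thick, 90 long, hinge axis at mid-thickness) points to the cradle's -y when shut; open it stands up to 183 mm above the table, outer face to +y. The catch post stands at y = -44 to -62 mm of the cradle, 105 mm high.
- strap1_pad (a point): Middle of the outer (upper) face of the red press pad on strap1, 28 x 24 mm, 62 mm from the hinge; z points out of that face. Push here to swing the strap over and down.
- cradle2 (a point): Where the centre of a bar resting in this V cradle lies, 75 mm above the table; x along the bar, y across, z up. Two V saddles 16 mm thick stand at x = -84 and 84 mm, reaching to 4 mm below the bar's axis; between them only the fixed board (235 x 490 mm, top at 15 mm), so that fingers can reach round the bar's middle and lean sideways. Three cradles, 160 mm apart in y.
- strap2 (a joint): Angle (rad) of the aluminium strap of cradle2: 1.5 = standing open (a weak spring lifts it back there if let go), 0 = shut level across the bar. In the last 5 degrees a sprung catch snaps over its tip (about 12 N on the red pad) and then holds it at 0. Shut, its underside lies just over the bar's flat: it catches only if a flat is up.
- strap2_hinge (a point): Hinge of strap2, 93 mm above the table, at x = 56, y = 46 mm of cradle2, axis along the cradle's x. The strap (16 mm wide, 6 thick, 90 long, hinge axis at mid-thickness) points to the cradle's -y when shut; open it stands up to 183 mm above the table, outer face to +y. The catch post stands at y = -44 to -62 mm of the cradle, 105 mm high.
- strap2_pad (a point): Middle of the outer (upper) face of the red press pad on strap2, 28 x 24 mm, 62 mm from the hinge; z points out of that face. Push here to swing the strap over and down.
- cradle3 (a point): Where the centre of a bar resting in this V cradle lies, 75 mm above the table; x along the bar, y across, z up. Two V saddles 16 mm thick stand at x = -84 and 84 mm, reaching to 4 mm below the bar's axis; between them only the fixed board (235 x 490 mm, top at 15 mm), so that fingers can reach round the bar's middle and lean sideways. Three cradles, 160 mm apart in y.
- strap3 (a joint): Angle (rad) of the aluminium strap of cradle3: 1.5 = standing open (a weak spring lifts it back there if let go), 0 = shut level across the bar. In the last 5 degrees a sprung catch snaps over its tip (about 12 N on the red pad) and then holds it at 0. Shut, its underside lies just over the bar's flat: it catches only if a flat is up.
- strap3_hinge (a point): Hinge of strap3, 93 mm above the table, at x = 56, y = 46 mm of cradle3, axis along the cradle's x. The strap (16 mm wide, 6 thick, 90 long, hinge axis at mid-thickness) points to the cradle's -y when shut; open it stands up to 183 mm above the table, outer face to +y. The catch post stands at y = -44 to -62 mm of the cradle, 105 mm high.
- strap3_pad (a point): Middle of the outer (upper) face of the red press pad on strap3, 28 x 24 mm, 62 mm from the hinge; z points out of that face. Push here to swing the strap over and down.
- tray: Wooden tray, 310 x 390 mm outside, with a low rim 6 mm thick whose top is 14 mm above the table; floor 6 mm thick; fixed. Origin under its centre; x and y along its sides.
- rolling_rod: Plain pale wooden rod without flats, 28 mm diameter, 190 mm long, lying in the tray along its x; origin at its centre. Not part of the job; stays in the tray.
- post1: Sand-coloured kiln post, 55 x 22 x 22 mm, lying in the tray; origin under its centre. Not part of the job; stays in the tray.
- post2: Sand-coloured kiln post, 55 x 22 x 22 mm, lying in the tray; origin under its centre. Not part of the job; stays in the tray.
- post3: Sand-coloured kiln post, 55 x 22 x 22 mm, lying in the tray; origin under its centre. Not part of the job; stays in the tray.
- bowl1: Grey unglazed tea bowl, rim radius 55 mm, 52 mm high, origin under its centre; a bystander, must not be disturbed.
- bowl2: Grey unglazed tea bowl, rim radius 55 mm, 52 mm high, origin under its centre; a bystander, must not be disturbed.
- bowl3: Grey unglazed tea bowl, rim radius 55 mm, 52 mm high, origin under its centre; a bystander, must not be disturbed.
- cup: White cup, radius 36 mm, 80 mm high, origin under its centre; a bystander, must not be disturbed.
Not all that is in view belongs to the job. Leave any green look-alike of the bar1 alone.

How it is judged (in metres and radians):
At the end, for the whole second after the job is handed in: Every bar that is there lies at rest in a cradle of its own (centre within 10 mm lengthwise and 5 mm across and in height), a flat facing up within 0.16 rad, the strap of that cradle shut (below 0.05 rad); the wooden rod and the kiln posts are in the tray (((x of bar1 in the frame of cradle1 between -0.01 and 0.01 m and y of bar1 in the frame of cradle1 between -0.005 and 0.005 m and z of bar1 in the frame of cradle1 between -0.005 and 0.005 m and (angle between bar1's own z axis and vertical below 0.16 rad or angle between bar1's own z axis and vertical above 2.98 rad) and value of joint strap1 below 0.05 rad) or (x of bar1 in the frame of cradle2 between -0.01 and 0.01 m and y of bar1 in the frame of cradle2 between -0.005 and 0.005 m and z of bar1 in the frame of cradle2 between -0.005 and 0.005 m and (angle between bar1's own z axis and vertical below 0.16 rad or angle between bar1's own z axis and vertical above 2.98 rad) and value of joint strap2 below 0.05 rad) or (x of bar1 in the frame of cradle3 between -0.01 and 0.01 m and y of bar1 in the frame of cradle3 between -0.005 and 0.005 m and z of bar1 in the frame of cradle3 between -0.005 and 0.005 m and (angle between bar1's own z axis and vertical below 0.16 rad or angle between bar1's own z axis and vertical above 2.98 rad) and value of joint strap3 below 0.05 rad)) and ((x of bar2 in the frame of cradle1 between -0.01 and 0.01 m and y of bar2 in the frame of cradle1 between -0.005 and 0.005 m and z of bar2 in the frame of cradle1 between -0.005 and 0.005 m and (angle between bar2's own z axis and vertical below 0.16 rad or angle between bar2's own z axis and vertical above 2.98 rad) and value of joint strap1 below 0.05 rad) or (x of bar2 in the frame of cradle2 between -0.01 and 0.01 m and y of bar2 in the frame of cradle2 between -0.005 and 0.005 m and z of bar2 in the frame of cradle2 between -0.005 and 0.005 m and (angle between bar2's own z axis and vertical below 0.16 rad or angle between bar2's own z axis and vertical above 2.98 rad) and value of joint strap2 below 0.05 rad) or (x of bar2 in the frame of cradle3 between -0.01 and 0.01 m and y of bar2 in the frame of cradle3 between -0.005 and 0.005 m and z of bar2 in the frame of cradle3 between -0.005 and 0.005 m and (angle between bar2's own z axis and vertical below 0.16 rad or angle between bar2's own z axis and vertical above 2.98 rad) and value of joint strap3 below 0.05 rad)) and ((x of bar3 in the frame of cradle1 between -0.01 and 0.01 m and y of bar3 in the frame of cradle1 between -0.005 and 0.005 m and z of bar3 in the frame of cradle1 between -0.005 and 0.005 m and (angle between bar3's own z axis and vertical below 0.16 rad or angle between bar3's own z axis and vertical above 2.98 rad) and value of joint strap1 below 0.05 rad) or (x of bar3 in the frame of cradle2 between -0.01 and 0.01 m and y of bar3 in the frame of cradle2 between -0.005 and 0.005 m and z of bar3 in the frame of cradle2 between -0.005 and 0.005 m and (angle between bar3's own z axis and vertical below 0.16 rad or angle between bar3's own z axis and vertical above 2.98 rad) and value of joint strap2 below 0.05 rad) or (x of bar3 in the frame of cradle3 between -0.01 and 0.01 m and y of bar3 in the frame of cradle3 between -0.005 and 0.005 m and z of bar3 in the frame of cradle3 between -0.005 and 0.005 m and (angle between bar3's own z axis and vertical below 0.16 rad or angle between bar3's own z axis and vertical above 2.98 rad) and value of joint strap3 below 0.05 rad)) and linear speed of each of bar1, bar2, bar3 below 0.02 m/s and x of rolling_rod in the frame of tray between -0.15 and 0.15 m and y of rolling_rod in the frame of tray between -0.19 and 0.19 m and height (world z) of each of rolling_rod, post1, post2, post3 below 0.06 m and x of post1 in the frame of tray between -0.15 and 0.15 m and y of post1 in the frame of tray between -0.19 and 0.19 m and x of post2 in the frame of tray between -0.15 and 0.15 m and y of post2 in the frame of tray between -0.19 and 0.19 m and x of post3 in the frame of tray between -0.15 and 0.15 m and y of post3 in the frame of tray between -0.19 and 0.19 m); the robot touches nothing.
It fails at once if a bowl is knocked over or pushed more than 4 cm (distance of bowl1 from where it was at the start of the episode above 0.04 m or angle between bowl1's own z axis and vertical above 0.5 rad).
It fails at once if a bowl is knocked over or pushed more than 4 cm (distance of bowl2 from where it was at the start of the episode above 0.04 m or angle between bowl2's own z axis and vertical above 0.5 rad).
It fails at once if a bowl is knocked over or pushed more than 4 cm (distance of bowl3 from where it was at the start of the episode above 0.04 m or angle between bowl3's own z axis and vertical above 0.5 rad).
It fails at once if the white cup is knocked over or pushed more than 4 cm (distance of cup from where it was at the start of the episode above 0.04 m or angle between cup's own z axis and vertical above 0.5 rad).
Of bar1, bar2, bar3 only 2 to 3 are there at a start; the rules pass over those that are not, and their reading is None.
At some moment in a run one of bar1, bar2, bar3 may be knocked a few centimetres aside while the robot is not near it.
Once in a run the grip may slacken for a moment while it holds something.
It also fails if it takes over 210 s, if anything falls off the work surface, if the arm or the gripper's body presses on something with over 40 N, if the wrist force passes 120 N, or if a joint passes its speed limit or range.

## Robot

A 6-joint arm with a two-finger parallel gripper is mounted at the origin on the work surface. World frame = base frame: x ahead of the robot, y to its left, z up, the work surface at z = 0. Lengths are in m, angles in degrees, forces in N, time in s.
With the tool pointing down it reaches from about 0.375 to 0.9 m from the base axis. Payload 3.1 kg.
Tool frame: the origin (TCP) lies at the very end of the fingers, on their centre line; the grasp point (between the pads) lies 19 mm behind it; x points along the fingers, z is the direction in which the jaws open and shut, and the axes are right-handed (so a half turn about x gives the same grasp; the last joint's range is limited). The gripper opens to 87 mm and grips with 3 to 60 N. Pads are 19 mm wide; open, the fingers measure 117 mm over their backs; the gripper's body (75 mm by 190 mm) begins 51 mm behind the grasp point.
Start: joints at [-74.8, 30.224, 82.088, -0, 67.689, -10.227], TCP at [0.268, -0.564, 0.223] pointing down, gripper open.
Joint ranges: [-176.69, 176.69], [-43.24, 126.21], [12.49, 139.97], [-82, 262], [0, 151.66], [-163.58, 163.58]. Speed limits (degrees/s): [159.86, 159.86, 180, 180, 180, 180].

## Interface

Orientations are given as a 3x3 rotation matrix whose columns are the frame's x, y, z axes.
In Python, from rig import reach, move_linear, move_j, command_gripper, sleep, ik, sense, camera, PlanningError, finish_job, search_frame, cut_out gives the robot as it stands. Calls block until the motion is done:
- reach(position, orientation): joint-space move of the TCP to a pose.
- move_linear(position, speed=0.15, ori=None): straight line of the TCP; ori=None keeps the orientation; speed is the mean speed in m/s.
- move_j(angles): joint-space move.
- command_gripper(opening, squeeze=None): opening from 0.0 (shut) to 1.0 (fully open); squeeze is the grip in N (None keeps the last); returns when the fingers have stopped.
- sleep(seconds).
- ik(position, orientation): joint angles nearest the present ones, or None.
- sense(): the state.
- camera(name): name is "side" or "top"; returns a dict with "image" (384x512x3 uint8, red, green, blue), "K" (3x3 intrinsics, pixels), "R" (3x3) and "t" (3): a world point X has camera coordinates R X + t. Camera axes: x right, y down, z forward; pixel columns grow to the right and rows downward; lengths in m; the calibration is good to about 2 mm. A picture is of the moment at which its call begins. There is no depth.
A pose or a line that the arm cannot do raises PlanningError and nothing moves.
- finish_job(): hands the job in, once; it reports no verdict.
Trained networks look in a picture, given as the dict that the camera call returned (one of the last four; its "shot" number tells which), for a name from the list of things; names that differ only in an ending like _2 or _b are one class to them, and where a whole thing is asked for, a point or a joint stands for the part that bears it (a point fixed in the world has none). Each returns a list of dicts, best first, with "confidence" (0 to 1); they miss things now and then, are a little off and sometimes report something else, mostly with a low value. They report only what shows in the picture. A call takes as long as a camera call. They do not tell look-alikes from the thing itself.
- search_frame(label, picture): "bbox" ([centre column, centre row, width, height] in pixels, round what is visible of it).
- cut_out(label, picture): "region" (384x512 bool, what is visible of it) and "bbox" ([centre column, centre row, width, height] in pixels, round what is visible of it).
The state is a dict: "clock": time; "q": joint angles; "qd": joint speeds; "effort": joint torques, N m; "eef_pos": TCP position; "tcp_rot": TCP orientation; "contact_force": force on the tool from outside, world axes, zero at the start; "torque": the same for the moment, N m; "width": opening from 0.0 (shut) to 1.0 (fully open).
Only numpy, scipy, OpenCV 4.12 (cv2) and the standard library are available. Lean on these libraries where they do the work, as an engineer would, in place of code of your own. Each camera call takes 0.05 s, during which the arm holds its last target.

## Working session

There is one attempt and no reset: what is moved stays moved. The work goes in short steps, each a Python script; the robot and the scene stay as the last script left them, time stands still between calls to the robot, and variables do not carry over. Pictures are saved under pics/ and viewed, and the job is handed in when it is done.

```bash
ls; mkdir -p pics
cat > h.py <<'E'
from rig import *
import numpy as np, cv2
def save(cam,name,crop=None,s=1.5):
    im=cam["image"][:,:,::-1]
    if crop: a,b,c,d=crop; im=im[b:d,a:c]
    im=cv2.resize(im,None,fx=s,fy=s,interpolation=cv2.INTER_CUBIC)
    cv2.imwrite("pics/"+name,im)
def proj(cam,X):
    c=np.asarray(cam["R"])@np.asarray(X,float)+np.asarray(cam["t"]); p=np.asarray(cam["K"])@c; return p[:2]/p[2]
def unproj(cam,uv,z):
    R=np.asarray(cam["R"]);t=np.asarray(cam["t"]);K=np.asarray(cam["K"])
    d=R.T@np.linalg.inv(K)@np.array([uv[0],uv[1],1.]); o=-R.T@t
    return o+d*(z-o[2])/d[2]
E
python3 - <<'E'
from h import *
for n in("top","side"):
    c=camera(n); save(c,n+"0.png"); print(n,c["K"],c["R"],c["t"],-np.array(c["R"]).T@c["t"])
    
print(sense())
E
```

```text
pics
top [[435.13229608   0.         249.67930669]
 [  0.         435.13229608 192.0263698 ]
 [  0.           0.           1.        ]] [[-0.01505893 -0.99988313  0.00263834]
 [-0.99700367  0.01481524 -0.07592223]
 [ 0.07587426 -0.00377374 -0.99711025]] [-0.01657905  0.47035203  1.89902503] [ 0.32460591 -0.01637907  1.92929124]
side [[423.16192612   0.         244.0053591 ]
 [  0.         423.16192612 195.7816986 ]
 [  0.           0.           1.        ]] [[ 9.95161071e-01 -9.82553111e-02  5.79419202e-04]
 [-6.89108971e-02 -7.02130797e-01 -7.08705604e-01]
 [ 7.00409176e-02  7.05236300e-01 -7.05504097e-01]] [-0.49247939  0.07299436  1.52100476] [ 0.38859386 -1.0698049   1.12509196]
{'clock': 0.1, 'q': array([-7.48016695e+01,  3.02724796e+01,  8.21496458e+01, -1.71551138e-03,
        6.76881234e+01, -1.02279000e+01]), 'qd': array([ 0.01907788, -0.22284329, -0.21259364, -0.10651257,  0.00190093,
       -0.06927509]), 'effort': array([-5.23793369e-04, -4.40984094e+01, -1.77151108e+01,  6.36386708e-02,
        5.34227653e-02, -4.27892883e-05]), 'eef_pos': array([ 0.26818041, -0.56381002,  0.22167858]), 'tcp_rot': array([[-5.31181760e-04,  9.03134020e-01,  4.29358429e-01],
       [ 1.84963996e-03,  4.29358642e-01, -9.03132180e-01],
       [-9.99998148e-01,  3.14431167e-04, -1.89854025e-03]]), 'contact_force': array([-0.2674075 ,  0.03447764,  0.52363002]), 'torque': array([ 0.05594187, -0.03750457,  0.01694405]), 'width': 0.998601044976905}
```

View pics/top0.png

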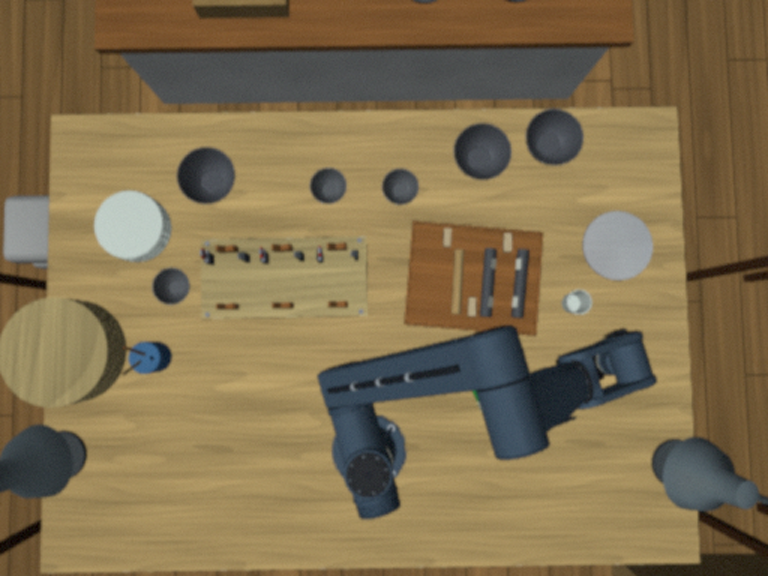

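View pics/side0.png

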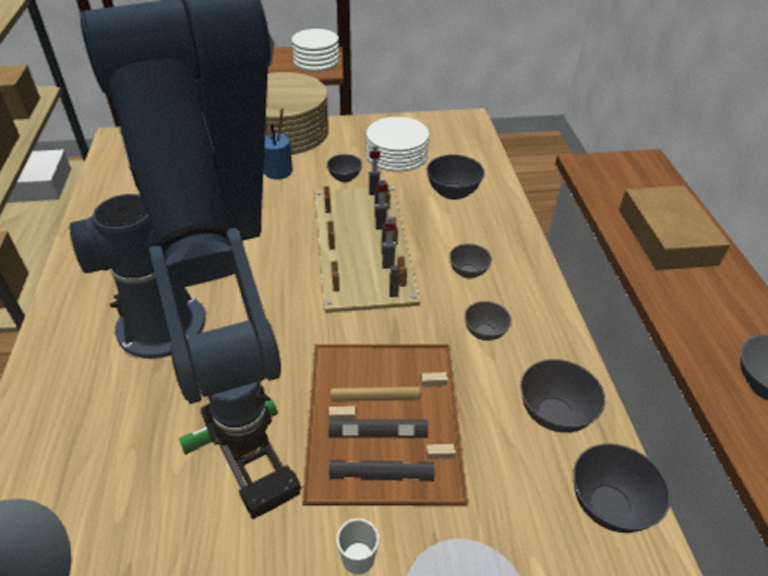

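Run:
```python
from h import *
t=camera("top"); s=camera("side")
save(t,"t1.png",(260,140,370,230),7); save(s,"s1.png",(190,220,320,345),6)
save(t,"t2.png",(125,150,255,220),6); save(s,"s2.png",(200,95,290,210),5)
for p,c in(("t",t),("s",s)):
  for l in("bar1","rolling_rod","post1","tray","cup","bowl1","strap1_pad"):
    print(p,l,[(round(d["confidence"],2),np.round(d["bbox"],1).tolist()) for d in search_frame(l,c)])
```

```text
t bar1 [(0.89, [328.0, 187.4, 13.8, 42.2]), (0.58, [345.0, 189.4, 11.7, 50.6])]
t rolling_rod [(0.52, [303.1, 189.4, 7.8, 41.0]), (0.45, [314.0, 205.8, 7.7, 12.6])]
t post1 [(0.62, [338.1, 160.8, 2.9, 11.7]), (0.52, [314.4, 205.1, 6.9, 8.3])]
t tray [(0.69, [316.9, 185.2, 98.2, 75.3])]
t cup [(0.51, [386.6, 203.4, 21.0, 16.4])]
t bowl1 [(0.77, [265.9, 124.1, 21.4, 21.6]), (0.71, [218.6, 124.4, 24.4, 24.8]), (0.6, [112.8, 193.4, 29.5, 21.6]), (0.36, [190.2, 183.2, 109.5, 57.3])]
t strap1_pad []
s bar1 [(0.75, [253.3, 286.1, 65.6, 15.7]), (0.65, [152.0, 283.0, 66.8, 33.8]), (0.63, [256.3, 312.4, 70.8, 14.5]), (0.34, [245.4, 154.4, 72.9, 108.6]), (0.3, [290.1, 253.2, 17.5, 14.1])]
s rolling_rod [(0.61, [251.9, 261.7, 55.5, 7.8]), (0.37, [252.7, 285.7, 65.0, 14.6])]
s post1 [(0.67, [230.8, 275.9, 19.5, 8.1]), (0.63, [294.1, 301.5, 18.4, 4.4]), (0.43, [291.3, 253.1, 22.8, 13.5]), (0.42, [247.0, 153.0, 67.7, 110.0])]
s tray [(0.69, [257.1, 281.8, 110.8, 109.2])]
s cup [(0.68, [239.1, 365.2, 18.8, 37.5])]
s bowl1 [(0.83, [314.4, 173.1, 27.2, 19.1]), (0.71, [231.5, 112.8, 22.0, 20.4]), (0.59, [322.7, 213.8, 26.8, 24.4])]
s strap1_pad [(0.6, [260.8, 152.8, 11.2, 19.2]), (0.45, [258.5, 282.8, 112.8, 112.4]), (0.43, [252.2, 106.5, 0.8, 11.1])]
```

View pics/t1.png

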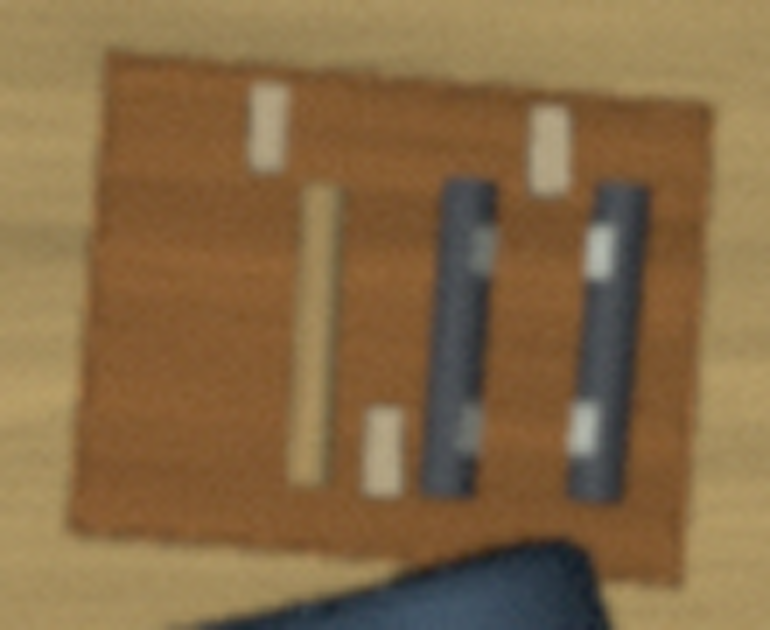

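View pics/s1.png

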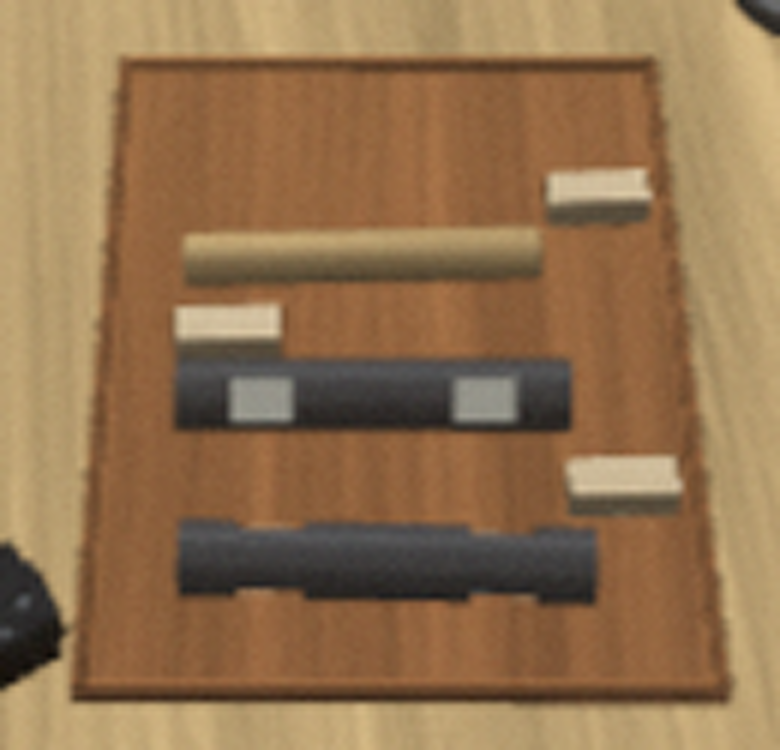

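View pics/t2.png

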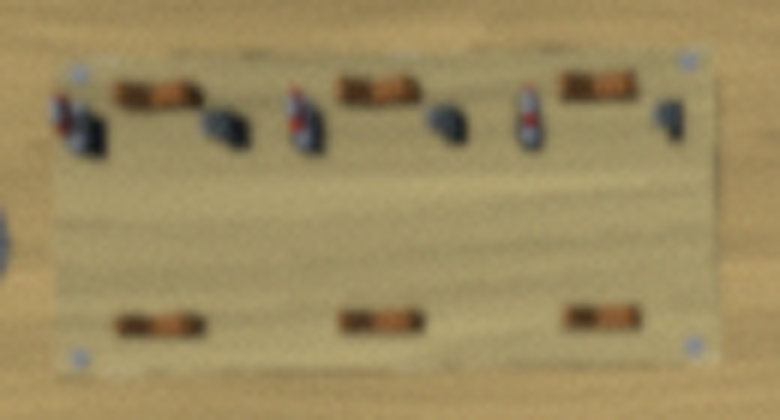

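View pics/s2.png

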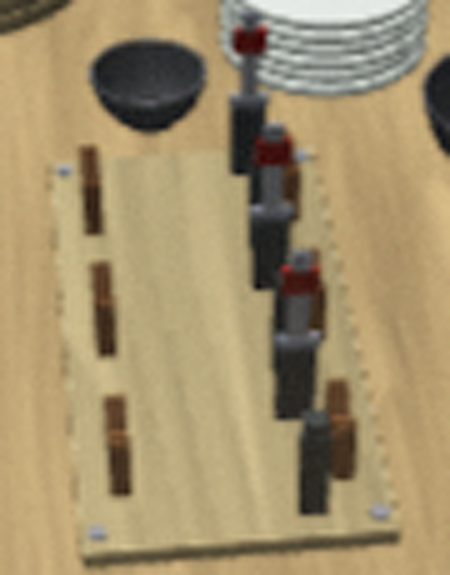

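```bash
cat > fit.py <<'E'
from h import *
from scipy.optimize import minimize, least_squares
def projN(cam,P):
    c=P@np.asarray(cam["R"]).T+np.asarray(cam["t"]); q=c@np.asarray(cam["K"]).T; return q[:,:2]/q[:,2:]
SS=6
def secs():
    a=np.linspace(0,2*np.pi,48,endpoint=False); y=.018*np.cos(a); z=.018*np.sin(a)
    out=[]
    for x0,x1,fl in((-.1,-.072,0),(-.04,.04,0),(.072,.1,0),(-.072,-.04,1),(.04,.072,1)):
        zz=np.clip(z,-.014,.014) if fl else z
        out.append(np.vstack([np.c_[np.full(48,x),y,zz] for x in(x0,x1)]))
    return out
SECS=secs(); w=.0113
FL=[(np.array([[x0,-w,s*.014],[x1,-w,s*.014],[x1,w,s*.014],[x0,w,s*.014]]),np.array([0,0,s])) for s in(1,-1) for x0,x1 in((-.072,-.04),(.04,.072))]
def Rb(yaw,roll,pitch=0):
    cy,sy,cr,sr,cp,sp=np.cos(yaw),np.sin(yaw),np.cos(roll),np.sin(roll),np.cos(pitch),np.sin(pitch)
    return np.array([[cy,-sy,0],[sy,cy,0],[0,0,1]])@np.array([[cp,0,sp],[0,1,0],[-sp,0,cp]])@np.array([[1,0,0],[0,cr,-sr],[0,sr,cr]])
def render(cam,p,R,off,box):
    x0,y0,x1,y1=box
    lab=np.zeros(((y1-y0)*SS,(x1-x0)*SS,3),np.float32); 
    lab[...,0]=1
    M=lambda P:np.round(((projN(cam,P@R.T+p)+off+.5-[x0,y0])*SS-.5)*16).astype(np.int32)
    for s in SECS:
        cv2.fillConvexPoly(lab,cv2.convexHull(M(s)),(0,1,0),shift=4)
    C=-np.asarray(cam["R"]).T@cam["t"]
    for q,n in FL:
        if (R@n)@(C-(R@q.mean(0)+p))>0: cv2.fillConvexPoly(lab,M(q),(0,0,1),shift=4)
    lab=cv2.GaussianBlur(lab,(0,0),SS*.6)
    return cv2.resize(lab,(x1-x0,y1-y0),interpolation=cv2.INTER_AREA)
def cost(cams,boxes,masks,p,R,offs):
    e=0
    for cam,b,m,o in zip(cams,boxes,masks,offs):
        L=render(cam,p,R,o,b)[m]; I=cam["image"][b[1]:b[3],b[0]:b[2]][m].astype(float)
        G=L.T@L+.5*np.eye(3); s=np.linalg.solve(G,L.T@I); e+=((L@s-I)**2).mean()
    return e
def fitbar(cams,p0,yaw0,z,rolls=np.radians(np.arange(-90,90,15)),free_z=False,ign=(),verbose=1,use=None):
    """p0 approx xy. returns p,yaw,roll,cost"""
    boxes=[];masks=[]
    p0=np.array([p0[0],p0[1],z])
    for cam in cams:
        uv=projN(cam,SECS[0]@Rb(yaw0,0).T+p0);uv=np.vstack([uv,projN(cam,SECS[2]@Rb(yaw0,0).T+p0)])
        b=[int(uv[:,0].min())-5,int(uv[:,1].min())-5,int(uv[:,0].max())+6,int(uv[:,1].max())+6]
        b=[max(b[0],0),max(b[1],0),min(b[2],512),min(b[3],384)]
        boxes.append(b)
        L=render(cam,p0,Rb(yaw0,0),np.zeros(2),b)[...,0]<.5
        m=cv2.dilate(L.astype(np.uint8),np.ones((9,9)))>0
        for c,(x0,y0,x1,y1) in ign:
            if c==cam["shot"]: m[max(y0-b[1],0):max(y1-b[1],0),max(x0-b[0],0):max(x1-b[0],0)]=0
        masks.append(m)
    def f(v):
        offs=[v[4:6]*.5,-v[4:6]*.5]
        p=np.array([v[0]*.01+p0[0],v[1]*.01+p0[1],z]); 
        return cost(cams,boxes,masks,p,Rb(yaw0+v[2]*.1,v[3]*.3),offs)+.5*(v[4:6]**2).sum()
    best=None;allc=[]
    for r in rolls:
        o=minimize(f,np.array([0,0,0,r/.3,0,0]),method="Powell",options=dict(maxiter=4,xtol=1e-3,ftol=1e-4))
        allc.append((round(np.degrees(r)),round(o.fun,1),round(np.degrees(o.x[3]*.3),1)))
        if best is None or o.fun<best.fun: best=o
    o=minimize(f,best.x,method="Nelder-Mead",options=dict(maxiter=600,xatol=1e-3,fatol=1e-3)); v=o.x
    if verbose: print("rolls",allc)
    r=dict(p=np.array([p0[0]+v[0]*.01,p0[1]+v[1]*.01,z]),yaw=yaw0+v[2]*.1,roll=v[3]*.3,off=v[4:6]*.5,cost=o.fun)
    if verbose: print({k:np.round(x,4) for k,x in r.items()},"rolldeg",np.degrees(r["roll"]),"yawdeg",np.degrees(r["yaw"]))
    return r
E
cat > a.py <<'E'
from fit import *
t=camera("top"); s=camera("side")
# board via screws
tp=np.array([(80,75),(688,61),(694,346),(80,357)])/6+[125,150]-.4
sp=np.array([(64,171),(303,156),(380,512),(97,532)])/5+[200,95]-.4
print("screws top",[unproj(t,p,.016).round(4).tolist() for p in tp]); print("screws side",[unproj(s,p,.016).round(4).tolist() for p in sp])
# top saddle tips centres (z .071-ish)
ts=np.array([(158,95),(378,90),(598,86),(160,325),(382,321),(602,317)])/6+[125,150]-.4
print("sad top",[unproj(t,p,.06)[:2].round(4).tolist() for p in ts])
for uvt,uvs in(((325,188),(251.5,285.5)),((347,189),(254.5,313))):
    a=unproj(t,uvt,.024);b=unproj(s,uvs,.03);print(a,b)
    fitbar([t,s],(a+b)[:2]/2,np.radians(-4),.024)
E
time python3 a.py
```

```text
screws top [[0.6105, 0.4694, 0.016], [0.6143, 0.0204, 0.016], [0.4036, 0.0188, 0.016], [0.4023, 0.4684, 0.016]]
screws side [[0.401, 0.4698, 0.016], [0.6139, 0.4716, 0.016], [0.6146, 0.0211, 0.016], [0.4047, 0.0208, 0.016]]
sad top [[0.5886, 0.4019], [0.5899, 0.2434], [0.5904, 0.0847], [0.4225, 0.4001], [0.423, 0.2412], [0.4236, 0.0836]]
[ 0.48241821 -0.35496553  0.024     ] [ 0.48208216 -0.36005307  0.03      ]
rolls [(-90, np.float64(213.2), np.float64(-142.7)), (-75, np.float64(206.1), np.float64(-144.7)), (-60, np.float64(205.6), np.float64(38.9)), (-45, np.float64(203.0), np.float64(37.3)), (-30, np.float64(205.1), np.float64(34.9)), (-15, np.float64(207.2), np.float64(35.3)), (0, np.float64(208.4), np.float64(35.4)), (15, np.float64(210.0), np.float64(33.6)), (30, np.float64(206.5), np.float64(33.8)), (45, np.float64(206.8), np.float64(37.8)), (60, np.float64(208.4), np.float64(35.7)), (75, np.float64(215.8), np.float64(40.0))]
{'p': array([ 0.4826, -0.356 ,  0.024 ]), 'yaw': np.float64(-0.1062), 'roll': np.float64(0.6505), 'off': array([-0.1449, -0.0212]), 'cost': np.float64(2
[... 231 characters left out ...]
)), (-60, np.float64(232.8), np.float64(-58.1)), (-45, np.float64(232.9), np.float64(-57.4)), (-30, np.float64(238.7), np.float64(-57.0)), (-15, np.float64(234.8), np.float64(-56.9)), (0, np.float64(233.3), np.float64(-58.2)), (15, np.float64(658.8), np.float64(48.5)), (30, np.float64(659.2), np.float64(47.2)), (45, np.float64(658.7), np.float64(47.5)), (60, np.float64(659.3), np.float64(43.3)), (75, np.float64(233.9), np.float64(121.3))]
{'p': array([ 0.4783, -0.4503,  0.024 ]), 'yaw': np.float64(-0.1223), 'roll': np.float64(-1.0134), 'off': array([-0.2085,  0.0537]), 'cost': np.float64(232.7339)} rolldeg -58.06068439832271 yawdeg -7.005721144791241
real	1m0.978s
user	0m53.481s
sys	0m6.353s
```

```bash
cat >> h.py <<'E'
YB=0.006
def trot(yaw,lean=0,flip=1):
    ex=np.array([np.cos(yaw),np.sin(yaw),0]); ey=np.array([-np.sin(yaw),np.cos(yaw),0]); ez=np.array([0,0,1.])
    c,s=np.cos(lean),np.sin(lean)
    up=c*ez-s*ey; side=c*ey+s*ez
    x=-up; z=flip*side; y=np.cross(z,x)
    return np.c_[x,y,z]
def tcp_for(p,R,d=.019):  # grasp point at p
    return np.asarray(p)+R[:,0]*d
CR={1:np.array([.507,.084,.075]),2:np.array([.507,.2435,.075]),3:np.array([.506,.4025,.075])}
def st():
    s=sense(); print("t",round(s["clock"],1),"p",s["eef_pos"].round(4),"F",s["contact_force"].round(1),"w",round(s["width"],3)); return s
E
python3 - <<'E'
from h import *
for f in(1,-1):
    print("A",ik(tcp_for([.473,-.355,.024],trot(-.1,0,f)),trot(-.1,0,f)));print("B",ik(tcp_for([.468,-.449,.024],trot(-.12,0,f)),trot(-.12,0,f)))
    for k in(1,2,3):
        for L in(-50,-38,-25,0,25,38,50):
            R=trot(YB,np.radians(L),f); q=ik(tcp_for(CR[k]-[.01,0,0],R),R); print(f,k,L,None if q is None else np.round(q))
E
```

```text
A [ -47.70729239   45.61697162   94.95201493    0.           39.43101345
 -131.97771444]
B [-5.36676719e+01  4.82372494e+01  8.61039612e+01 -2.54444375e-14
  4.56587894e+01 -1.36792178e+02]
1 1 -50 [ 20.  50.  97. -52.  67. -34.]
1 1 -38 [ 16.  45. 100. -45.  57. -41.]
1 1 -25 [ 11.  41. 103. -35.  47. -53.]
1 1 0 [ -3.  37. 107.  -0.  36. -93.]
1 1 25 [ -17.   40.  108.   34.   46. -135.]
1 1 38 [ -23.   44.  108.   44.   55. -148.]
1 1 50 [ -28.   49.  106.   49.   65. -156.]
1 2 -50 [ 34.  54.  81. -40.  81. -36.]
1 2 -38 [ 30.  49.  86. -35.  70. -40.]
1 2 -25 [ 26.  44.  91. -26.  59. -48.]
1 2 0 [ 15.  39. 100.  -0.  41. -76.]
1 2 25 [   1.   40.  106.   40.   41. -122.]
1 2 38 [  -5.   44.  108.   55.   48. -141.]
1 2 50 [ -10.   48.  109.   63.   57. -153.]
1 3 -50 [ 43.  61.  61. -34.  96. -39.]
1 3 -38 [ 41.  55.  67. -28.  85. -40.]
1 3 -25 [ 38.  50.  74. -21.  73. -43.]
1 3 0 [ 29.  43.  87.  -0.  50. -61.]
1 3 25 [  18.   42.   98.   40.   39. -103.]
1 3 38 [  13.   45.  102.   62.   43. -128.]
1 3 50 [   8.   49.  104.   75.   52. -145.]
A [-4.77072924e+01  4.56169716e
[... 310 characters left out ...]
. 107.  -0.  36.  87.]
-1 1 25 [-17.  40. 108.  34.  46.  45.]
-1 1 38 [-23.  44. 108.  44.  55.  32.]
-1 1 50 [-28.  49. 106.  49.  65.  24.]
-1 2 -50 [ 34.  54.  81. -40.  81. 144.]
-1 2 -38 [ 30.  49.  86. -35.  70. 140.]
-1 2 -25 [ 26.  44.  91. -26.  59. 132.]
-1 2 0 [ 15.  39. 100.  -0.  41. 104.]
-1 2 25 [  1.  40. 106.  40.  41.  58.]
-1 2 38 [ -5.  44. 108.  55.  48.  39.]
-1 2 50 [-10.  48. 109.  63.  57.  27.]
-1 3 -50 [ 43.  61.  61. -34.  96. 141.]
-1 3 -38 [ 41.  55.  67. -28.  85. 140.]
-1 3 -25 [ 38.  50.  74. -21.  73. 137.]
-1 3 0 [ 29.  43.  87.  -0.  50. 119.]
-1 3 25 [18. 42. 98. 40. 39. 77.]
-1 3 38 [ 13.  45. 102.  62.  43.  52.]
-1 3 50 [  8.  49. 104.  75.  52.  35.]
```

```bash
cat >> h.py <<'E'
OPEN=.75
def pick(pc,yaw,xo=-.01,d=.015,zc=.024,lift=.2):
    g=np.array([pc[0]+xo*np.cos(yaw),pc[1]+xo*np.sin(yaw),zc]); R=trot(yaw,0,-1)
    command_gripper(OPEN,50)
    a=tcp_for(g,R,d)
    reach(a+[0,0,.13],R); s=st()
    move_linear(a,speed=.12); st()
    command_gripper(0,50); st()
    move_linear(a+[0,0,lift],speed=.2); return st()
def lay(k,lean,xo=-.01,d=.015,dz=.001):
    R=trot(YB,lean,-1); a=tcp_for(CR[k]+[xo,0,0],R,d)
    reach(a+[0,0,.16],R); st()
    move_linear(a+[0,0,.03],speed=.2); st()
    move_linear(a+[0,0,dz],speed=.04); return st()
E
python3 - <<'E'
from h import *
pick([.4826,-.356],-.106)
c=camera("side"); save(c,"s3.png")
E
```

```text
t 2.9 p [ 0.4727 -0.356   0.1394] F [-0.5 -0.7 -0.3] w 0.75
t 4.1 p [ 0.4731 -0.3555  0.0097] F [-0.8  0.1  0.7] w 0.751
t 4.7 p [ 0.4727 -0.3549  0.0092] F [0.8 0.8 1.7] w 0.4
t 5.9 p [ 0.4718 -0.3541  0.2076] F [ 0.1  1.9 -3.7] w 0.404
```

View pics/s3.png

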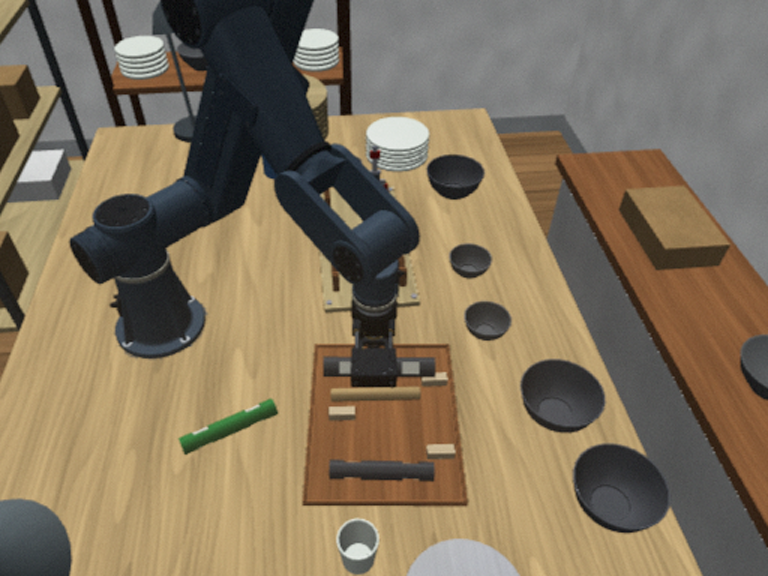

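The side view shows the first bar held level at about (378,367), flats in view; the other bar is at (382,470), and the green look-alike at (228,425) is left alone. I'll lay this bar in the far cradle.

Run:
```python
from h import *
lay(3,np.radians(-37))
c=camera("side"); save(c,"s4.png",(190,60,330,200),5)
```

```text
t 8.6 p [0.497  0.3924 0.2232] F [ 1.2  0.1 -2.4] w 0.399
t 9.4 p [0.4971 0.3938 0.0942] F [ 0.7 -0.3 -2.4] w 0.4
t 10.3 p [0.496  0.3938 0.0651] F [-1.9  1.5  4.3] w 0.402
```

View pics/s4.png

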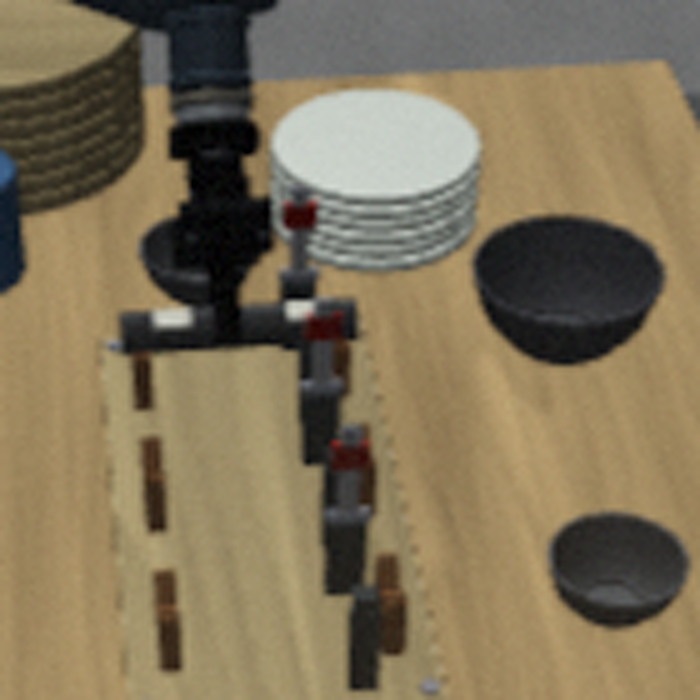

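The bar sits in the far cradle with its flats visible at crop (173,318) and (305,308). I'll release, back off along the tool axis and measure it.

```bash
cat >> h.py <<'E'
def letgo(op=OPEN,back=.11):
    s=sense(); command_gripper(op,50)
    s=sense(); move_linear(s["eef_pos"]-s["tcp_rot"][:,0]*back,speed=.2); return st()
E
cat > m.py <<'E'
from fit import *
import sys
k=int(sys.argv[1])
t=camera("top"); s=camera("side")
save(t,f"mt{sys.argv[2]}.png",(110,140,260,230),5); save(s,f"ms{sys.argv[2]}.png",(190,60,330,230),4.5)
fitbar([t,s],CR[k][:2],YB,.075,rolls=np.radians([-60,-20,20,60]))
st()
E
python3 - <<'E'
from h import *
letgo()
R=trot(YB,0,-1)
reach([.43,-.15,.3],R); st()
E
python3 m.py 3 1
```

```text
t 11.9 p [0.4951 0.459  0.1511] F [ 0.5 -0.8 -0.4] w 0.751
t 14.2 p [ 0.4304 -0.1496  0.2999] F [ 0.7 -1.   0.6] w 0.75
rolls [(-60, np.float64(2249.4), np.float64(-4.1)), (-20, np.float64(2217.7), np.float64(-10.5)), (20, np.float64(2235.0), np.float64(-9.8)), (60, np.float64(2354.9), np.float64(173.6))]
{'p': array([0.4979, 0.4029, 0.075 ]), 'yaw': np.float64(0.0271), 'roll': np.float64(-0.184), 'off': array([-0.1419, -2.0095]), 'cost': np.float64(2217.7402)} rolldeg -10.54163537298474 yawdeg 1.5553519366454565
t 14.3 p [ 0.4304 -0.1496  0.2998] F [-0.5  1.2  0.2] w 0.752
```

View pics/mt1.png

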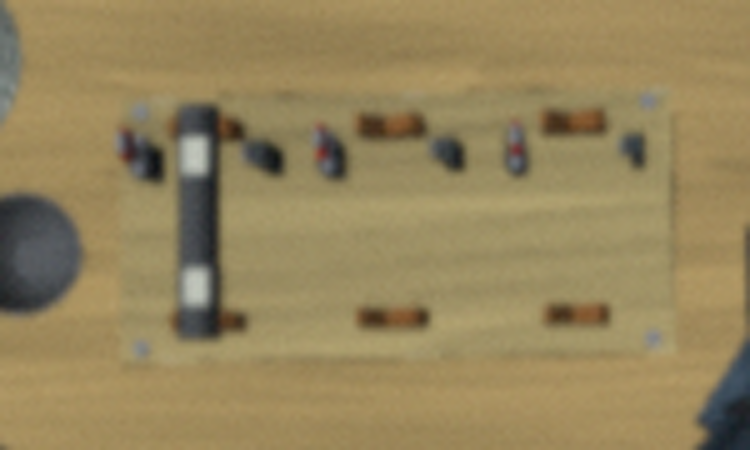

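View pics/ms1.png

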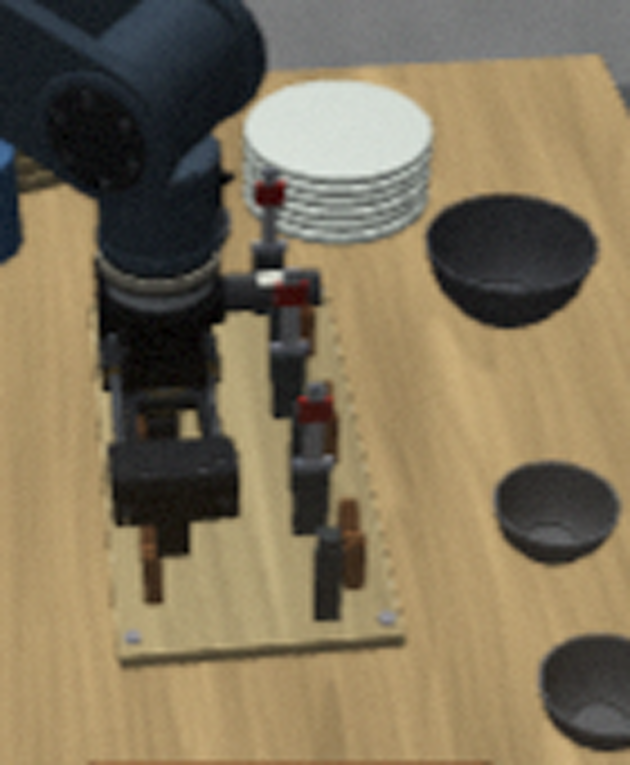

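Top view: the bar lies in the far cradle at crop (198,222), with flats centred at (196,157) and (197,287). The arm hides part of the bar in the side view, so I'll move aside and refit.

```bash
python3 - <<'E'
from h import *
move_j([-74.8,30.224,82.088,0,67.689,-10.227+90])
E
python3 m.py 3 2
python3 - <<'E'
from fit import *
t=camera("top"); s=camera("side")
fitbar([t,s],[.478,-.450],-.12,.024,rolls=np.radians([-60,-20,20,60]))
E
```

```text
rolls [(-60, np.float64(1929.1), np.float64(-9.0)), (-20, np.float64(1916.8), np.float64(-10.3)), (20, np.float64(1925.7), np.float64(-3.2)), (60, np.float64(1908.5), np.float64(170.6))]
{'p': array([0.505 , 0.4032, 0.075 ]), 'yaw': np.float64(0.0005), 'roll': np.float64(2.9781), 'off': array([-0.1363, -0.1048]), 'cost': np.float64(1908.3533)} rolldeg 170.63034707103128 yawdeg 0.02904694039294415
t 16.0 p [ 0.2696 -0.5635  0.2231] F [-0.4  0.7  0.4] w 0.751
rolls [(-60, np.float64(219.0), np.float64(-57.0)), (-20, np.float64(220.6), np.float64(-57.7)), (20, np.float64(644.3), np.float64(47.9)), (60, np.float64(644.2), np.float64(47.8))]
{'p': array([ 0.4784, -0.45  ,  0.024 ]), 'yaw': np.float64(-0.122), 'roll': np.float64(-0.9955), 'off': array([-0.1548,  0.039 ]), 'cost': np.float64(218.9615)} rolldeg -57.037103938370485 yawdeg -6.990107190545637
```

View pics/ms2.png

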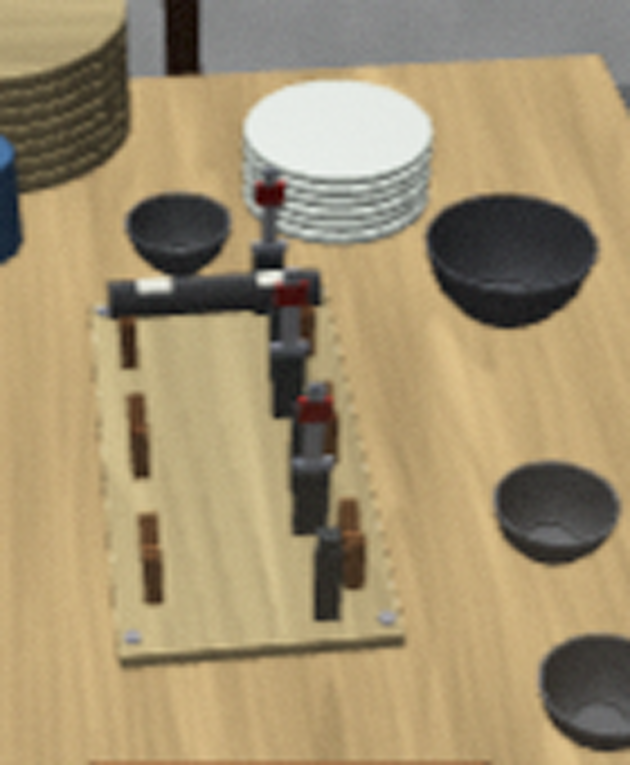

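```bash
cat >> fit.py <<'E'
def rollscan(cam,p,yaw,rolls,xr=(-.08,.03),dil=3):
    """one camera; image offset free; mask is the bar between xr plus small margin"""
    p=np.asarray(p,float); R0=Rb(yaw,0)
    uv=projN(cam,np.vstack(SECS)@R0.T+p)
    b=[int(uv[:,0].min())-4,int(uv[:,1].min())-4,int(uv[:,0].max())+5,int(uv[:,1].max())+5]
    a=np.linspace(0,2*np.pi,40); P=np.vstack([np.c_[np.full(40,x),.018*np.cos(a),.018*np.sin(a)] for x in xr])
    m=np.zeros((b[3]-b[1],b[2]-b[0]),np.uint8)
    cv2.fillConvexPoly(m,cv2.convexHull(np.round(projN(cam,P@R0.T+p)-b[:2]).astype(np.int32)),1)
    m=cv2.dilate(m,np.ones((dil,dil)))>0
    out=[]
    for r in rolls:
        f=lambda v:cost([cam],[b],[m],p,Rb(yaw,r),[v])+.5*(v**2).sum()
        o=minimize(f,[0,0],method="Nelder-Mead",options=dict(maxiter=60,xatol=.02,fatol=.1,initial_simplex=[[0,0],[.6,0],[0,.6]]))
        out.append((round(np.degrees(r)),round(o.fun),o.x.round(2).tolist()))
    return out
E
python3 - <<'E'
from fit import *
t=camera("top"); s=camera("side")
g=np.radians(np.arange(-24,25,4))
for c in(t,s):
  for xr in((-.08,.03),(-.095,.095)):
    for o in rollscan(c,[.505,.403,.075],YB,g,xr,5): print(o)
    print()
E
```

```text
(-24, 352, [0.15, -0.24])
(-20, 308, [0.13, -0.26])
(-16, 274, [-0.16, -0.23])
(-12, 252, [-0.13, -0.23])
(-8, 236, [-0.2, -0.3])
(-4, 235, [-0.34, -0.29])
(0, 244, [-0.34, -0.3])
(4, 277, [-0.52, -0.15])
(8, 323, [-0.53, -0.34])
(12, 373, [-0.64, -0.13])
(16, 433, [-0.7, -0.29])
(20, 518, [-0.79, -0.42])
(24, 606, [-0.77, -0.32])

(-24, 371, [0.31, -0.37])
(-20, 328, [0.14, -0.36])
(-16, 304, [0.09, -0.31])
(-12, 281, [-0.17, -0.27])
(-8, 272, [-0.19, -0.3])
(-4, 276, [-0.34, -0.3])
(0, 297, [-0.5, -0.43])
(4, 330, [-0.51, -0.33])
(8, 378, [-0.69, -0.3])
(12, 437, [-0.83, -0.28])
(16, 511, [-0.89, -0.28])
(20, 587, [-1.13, -0.42])
(24, 662, [-1.15, -0.26])

(-24, 1023, [0.11, 0.03])
(-20, 971, [0.23, 0.01])
(-16, 925, [0.23, -0.1])
(-12, 883, [0.12, -0.13])
(-8, 858, [0.1, -0.26])
(-4, 845, [0.06, -0.31])
(0, 852, [0.05, -0.34])
(4, 881, [0.03, -0.46])
(8, 926, [0.05, -0.48])
(12, 995, [0.03, -0.56])
(16, 1073, [0.06, -0.59])
(20, 1165, [-0.0, -0.62])
(24, 1265, [0.13, -0.61])

(-24, 1369, [0.02, 0.23])
(-20, 1331, [0.1, 0.19])
(-16, 1303, [0.09, 0.1])
(-12, 1279, [0.07, 0.01])
(-8, 1269, [-0.05, -0.1])
(-4, 1273, [-0.04, -0.13])
(0, 1300, [-0.0, -0.27])
(4, 1338, [-0.05, -0.3])
(8, 1397, [-0.01, -0.38])
(12, 1468, [-0.05, -0.46])
(16, 1548, [-0.04, -0.51])
(20, 1635, [-0.03, -0.48])
(24, 1730, [-0.11, -0.53])
```

Both views put the roll at about -5°, near enough to level, and the strap should true it. Now I'll swing strap 3 shut.

```bash
cat >> h.py <<'E'
def strap(k,fmax=30,c=None):
    C=CR[k] if c is None else c
    ex=np.array([np.cos(YB),np.sin(YB),0]); ey=np.array([-np.sin(YB),np.cos(YB),0]); ez=np.array([0,0,1.])
    H=np.array([C[0],C[1],.093])+.056*ex+.046*ey
    R=min([trot(YB+np.pi/2,0,f) for f in(1,-1)],key=lambda R:(lambda q:999 if q is None else abs(q[5]))(ik(H+[0,0,.1],R)))
    command_gripper(0,20)
    P=lambda y,z:H+ey*y+ez*z
    reach(P(.055,.14),R); st()
    move_linear(P(.055,.052),speed=.2); st()
    w=.0095;t=.006
    for ph in np.radians([88,75,62,50,38,28,18]):
        y=-.062*np.cos(ph)+t*np.sin(ph)+w*min(1,1.0); z=.062*np.sin(ph)+t*np.cos(ph)
        if ph>1.4: z-=.008
        move_linear(P(y,z),speed=.12)
    st()
    move_linear(P(-.062,.024),speed=.08); st()
    z=.022; s=sense()
    base=s["contact_force"][2]
    while z>-.004:
        move_linear(P(-.062,z),speed=.03); s=sense(); f=s["contact_force"][2]
        print(round(z,4),round(s["eef_pos"][2],4),"fz",round(f,1))
        if f>fmax: break
        z-=.0015
    sleep(.2); st()
    move_linear(P(-.062,.14),speed=.2); st()
E
python3 - <<'E'
from h import *
strap(3)
c=camera("side"); save(c,"s5.png",(190,60,330,200),5)
c=camera("top"); save(c,"t5.png",(110,140,260,230),5)
E
```

```text
t 21.3 p [0.5621 0.503  0.233 ] F [ 0.2 -0.1  1.1] w 0.009
t 21.9 p [0.5621 0.5041 0.1455] F [-0.2 -0.   0.6] w 0.009
t 24.0 p [0.5617 0.401  0.1175] F [-0.5 -0.   1.7] w 0.006
t 24.3 p [0.5622 0.3858 0.1172] F [ 0.4 -0.9  1.6] w 0.005
0.022 0.1149 fz 1.6
0.0205 0.1134 fz 1.2
0.019 0.1119 fz 1.6
0.0175 0.1104 fz 1.9
0.016 0.1089 fz 2.1
0.0145 0.1074 fz 1.8
0.013 0.1063 fz 3.6
0.0115 0.1058 fz 8.5
0.01 0.1053 fz 11.6
0.0085 0.1045 fz 14.6
0.007 0.101 fz 4.3
0.0055 0.0979 fz 0.6
0.004 0.0967 fz 0.6
0.0025 0.0965 fz 6.8
0.001 0.0965 fz 12.0
-0.0005 0.0964 fz 18.6
-0.002 0.0963 fz 24.9
-0.0035 0.0962 fz 30.1
t 29.0 p [0.562  0.3872 0.0962] F [-8.9 -5.  30.2] w 0.003
t 29.9 p [0.5611 0.3864 0.2312] F [0.1 0.9 0. ] w 0.008
```

View pics/s5.png

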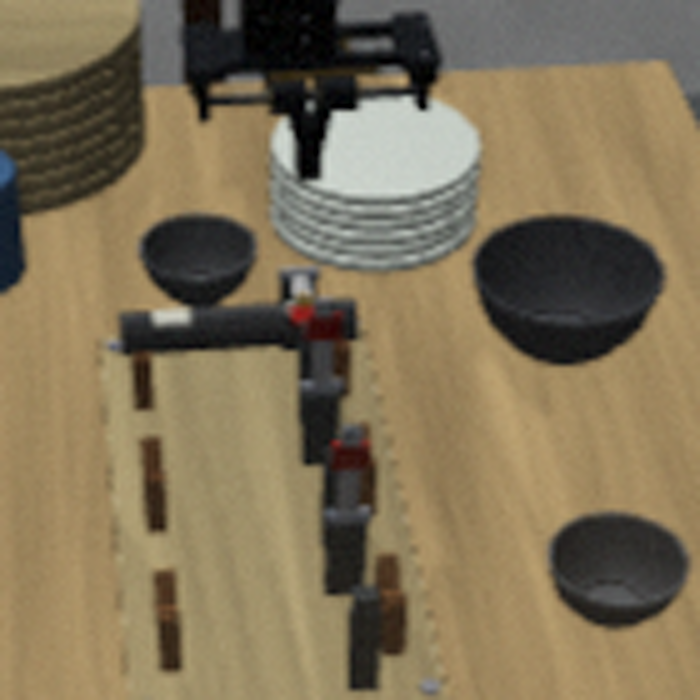

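Strap 3 snapped at about 15 N, settled at 96.5 mm and stayed shut: the red pad lies flat at crop (305,312). Now the second bar.

Run:
```python
from fit import *
t=camera("top"); s=camera("side")
save(s,"s6.png",(190,220,320,345),6)
r=fitbar([t,s],[.478,-.450],-.12,.024,rolls=np.radians([-60]))
import json; json.dump([*r["p"][:2],r["yaw"],r["roll"]],open("b.json","w"))
```

```text
rolls [(-60, np.float64(43.0), np.float64(19.4))]
{'p': array([ 0.4964, -0.4454,  0.024 ]), 'yaw': np.float64(0.2996), 'roll': np.float64(0.3382), 'off': array([-0.0772,  0.0037]), 'cost': np.float64(42.9832)} rolldeg 19.375717650881235 yawdeg 17.166647181545326
```

View pics/s6.png

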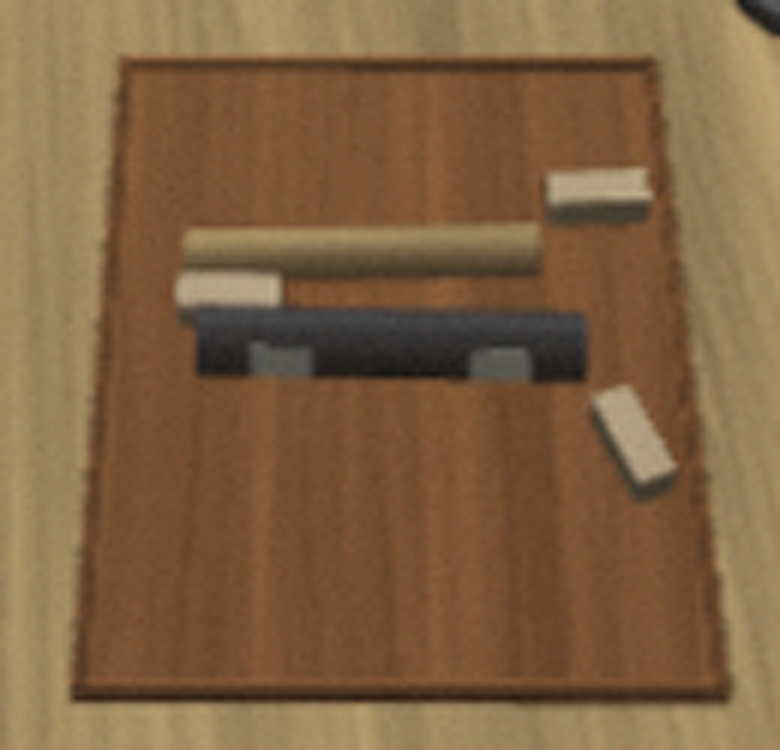

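The second bar was knocked: it now lies at crop (392,345), about 10 cm toward +y, near the left post and the rod. I'll refit it there.

Run:
```python
from fit import *
t=camera("top"); s=camera("side")
save(t,"t7.png",(260,140,370,230),7)
a=unproj(s,(255.3-.4,277.2-.4),.026); print(a)
r=fitbar([t,s],a[:2],-.09,.024,rolls=np.radians([-75,-45,-15,15,45,75]))
import json; json.dump([*r["p"][:2],r["yaw"],r["roll"]],open("b.json","w"))
for l in("rolling_rod","post1"):
    for c in(t,s): print(l,[(round(d["confidence"],2),unproj(c,d["bbox"][:2],.015).round(3)[:2].tolist(),np.round(d["bbox"]).tolist()) for d in search_frame(l,c)])
```

```text
[ 0.49634812 -0.3272876   0.026     ]
rolls [(-75, np.float64(464.8), np.float64(-103.4)), (-45, np.float64(464.5), np.float64(-103.1)), (-15, np.float64(465.1), np.float64(-102.4)), (15, np.float64(463.9), np.float64(77.4)), (45, np.float64(463.8), np.float64(76.4)), (75, np.float64(463.9), np.float64(76.8))]
{'p': array([ 0.495 , -0.3271,  0.024 ]), 'yaw': np.float64(-0.1087), 'roll': np.float64(1.3328), 'off': array([-0.0452, -0.0179]), 'cost': np.float64(463.7927)} rolldeg 76.36322818541515 yawdeg -6.228098412189933
rolling_rod [(0.82, [0.481, -0.27], [306.0, 189.0, 9.0, 43.0]), (0.65, [0.506, 0.201], [199.0, 185.0, 96.0, 57.0])]
rolling_rod [(0.81, [0.489, -0.261], [250.0, 262.0, 56.0, 10.0])]
post1 [(0.4, [0.617, -0.242], [298.0, 158.0, 5.0, 16.0])]
post1 [(0.71, [0.626, -0.234], [291.0, 252.0, 18.0, 11.0]), (0.59, [0.611, -0.398], [296.0, 296.0, 14.0, 15.0]), (0.41, [0.43, -0.282], [232.0, 268.0, 21.0, 9.0])]
```

View pics/t7.png

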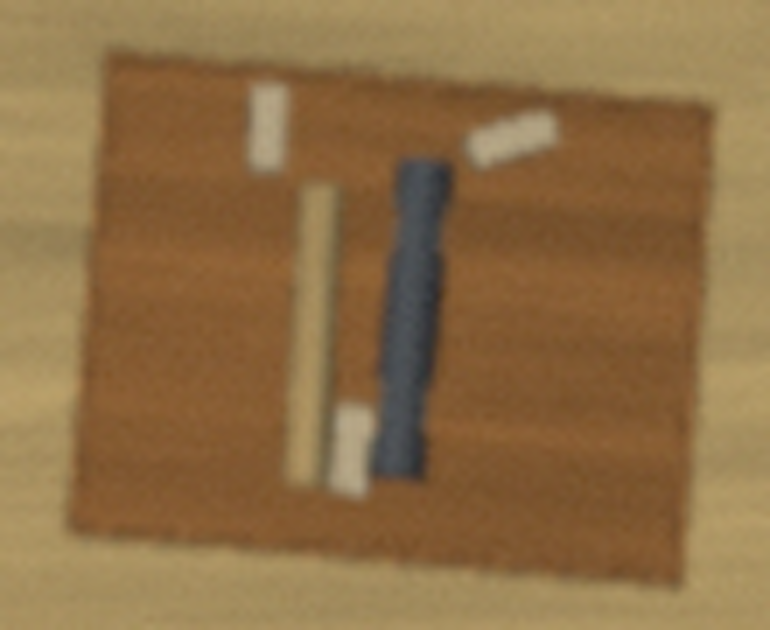

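Run:
```python
import h; from h import *
import json
x,y,yaw,roll=json.load(open("b.json"))
g=np.array([x-.01*np.cos(yaw),y-.01*np.sin(yaw),.024]); R=trot(yaw,0,-1)
a=tcp_for(g,R,.015)
command_gripper(.54,50)
reach(a+[0,0,.2],R); 
move_linear(a+[0,0,.05],speed=.2); s0=st()
for z in np.arange(.04,-.001,-.004):
    move_linear(a+[0,0,max(z,0)],speed=.08); s=sense(); f=np.linalg.norm(s["contact_force"]-s0["contact_force"])
    if f>8: print("CONTACT",z,s["contact_force"]); break
st()
save(camera("side"),"s8.png",(190,200,320,345),5)
```

```text
t 34.8 p [ 0.4859 -0.3265  0.0598] F [-1.1 -0.   0.1] w 0.541
t 37.6 p [ 0.4849 -0.3258  0.0087] F [0.4 0.1 0.3] w 0.539
```

View pics/s8.png

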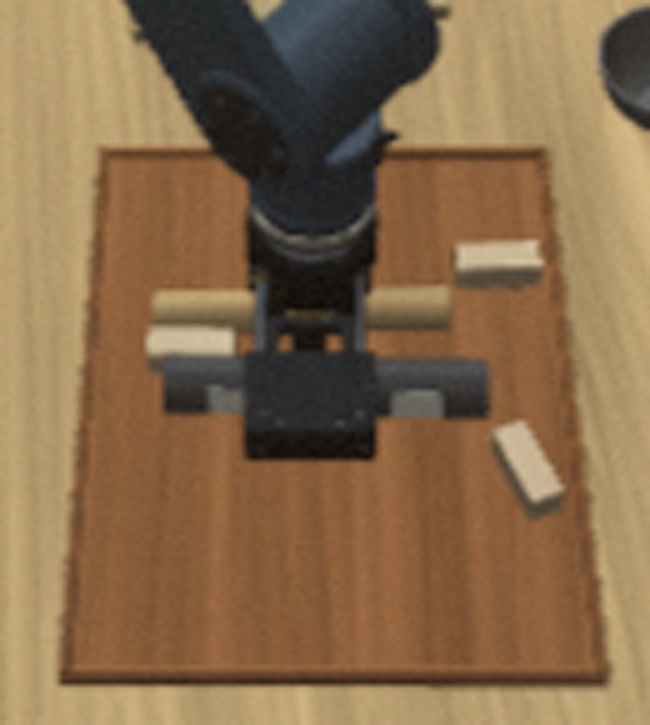

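The fingers straddle the bar at crop (325,388) with no contact on the rod. Grip, lift, and lay it in cradle 1 leaning -40°.

```bash
python3 - <<'E'
from h import *
command_gripper(0,50); s=st()
move_linear(s["eef_pos"]+[0,0,.2],speed=.2); s=st()
if s["width"]<.38: raise SystemExit("lost")
lay(1,np.radians(-40))
letgo(op=.7,back=.11)
reach([.45,-.45,.3],trot(YB,0,-1))
move_j([-74.8,30.224,82.088,0,67.689,79.7])
st()
E
cat > m2.py <<'E'
from fit import *
import sys
k=int(sys.argv[1]); g=np.radians(np.arange(*map(int,sys.argv[3:6])))
t=camera("top"); s=camera("side")
save(t,f"mt{sys.argv[2]}.png",(110,140,260,230),5); save(s,f"ms{sys.argv[2]}.png",(190,60,330,230),4.5)
for n,c in(("top",t),("side",s)):
    o=rollscan(c,CR[k],YB,g,(-.095,.095) if n=="top" else (-.095,.03),5); print(n,[(a,b) for a,b,_ in o]); print(min(o,key=lambda q:q[1]))
st()
E
python3 m2.py 1 9 -60 90 10
```

```text
t 38.0 p [ 0.4851 -0.3259  0.0091] F [-0.3  0.5  0.2] w 0.405
t 39.2 p [ 0.4841 -0.3251  0.2077] F [-0.2 -0.2 -3.4] w 0.4
t 40.7 p [0.4974 0.0737 0.2233] F [-0.5 -0.3 -2.1] w 0.401
t 41.5 p [0.4979 0.074  0.0942] F [-0.5 -0.2 -3.6] w 0.397
t 42.4 p [0.4971 0.0745 0.0643] F [-0.6  0.4 -3.1] w 0.403
t 43.9 p [0.4959 0.1447 0.1484] F [-1.2 -1.6 -1.2] w 0.697
t 47.0 p [ 0.2695 -0.564   0.2228] F [-0.  -0.2  0.3] w 0.7
top [(-60, 300), (-50, 302), (-40, 301), (-30, 297), (-20, 290), (-10, 278), (0, 264), (10, 251), (20, 240), (30, 233), (40, 230), (50, 235), (60, 244), (70, 256), (80, 268)]
(40, 230, [-0.12, -0.17])
side [(-60, 810), (-50, 809), (-40, 859), (-30, 802), (-20, 746), (-10, 681), (0, 611), (10, 526), (20, 431), (30, 361), (40, 356), (50, 423), (60, 527), (70, 632), (80, 710)]
(40, 356, [0.33, -0.02])
t 47.1 p [ 0.2701 -0.5639  0.2232] F [ 0.3 -0.7 -0.1] w 0.704
```

View pics/ms9.png

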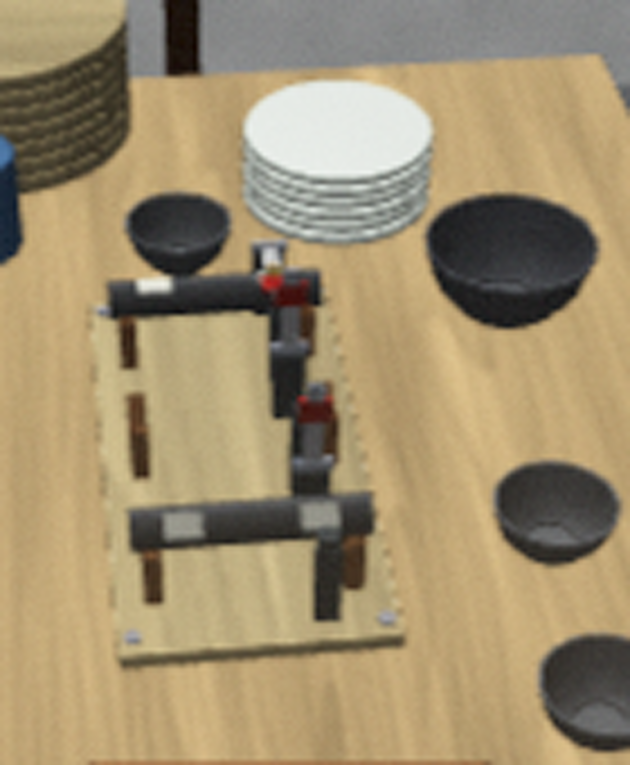

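View pics/mt9.png

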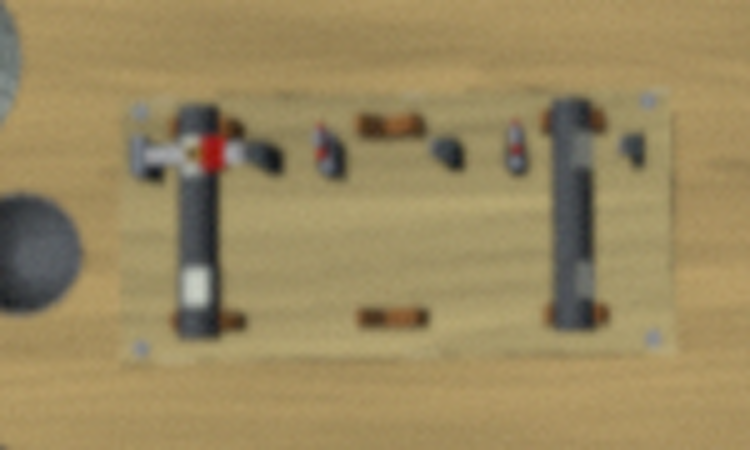

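The second bar sits in cradle 1 (crop 250,520), its flats at (183,525) and (320,515) still tilted about 36° toward -y. I'll regrip upright, lean to -36°, and release.

```bash
cat >> h.py <<'E'
def reroll(k,l0,l1,xo=-.01,d=.019,dx=-.001):
    """grip at lean l0, turn to l1 (deg)"""
    f=lambda L,dz,dxx=0:(lambda R:(tcp_for(CR[k]+[xo+dxx,0,dz],R,d),R))(trot(YB,np.radians(L),-1))
    command_gripper(.7,50)
    p,R=f(l0,0); up=-R[:,0]
    reach(p+up*.12,R); st()
    move_linear(p,speed=.12); s=st()
    command_gripper(0,50); st()
    move_linear(f(l0,.003)[0],speed=.03)
    n=max(2,int(abs(l1-l0)/10))
    for L in np.linspace(l0,l1,n+1)[1:]:
        p,R=f(L,.003,dx); move_linear(p,speed=.03,ori=R)
    st(); move_linear(f(l1,.0005,dx)[0],speed=.03); st()
E
python3 - <<'E'
from h import *
reroll(1,0,-36); letgo(op=.7)
reach([.45,-.45,.3],trot(YB,0,-1))
move_j([-74.8,30.224,82.088,0,67.689,79.7])
E
python3 m2.py 1 10 -20 28 4
```

```text
t 49.8 p [0.4975 0.0832 0.1761] F [-0.6  0.3  0. ] w 0.699
t 50.9 p [0.4975 0.084  0.0565] F [ 0.5 -0.7  0.1] w 0.701
t 51.5 p [0.4971 0.0847 0.0563] F [-0.2  6.1  2.5] w 0.398
t 53.0 p [0.4957 0.0727 0.0621] F [-0.8 -0.3 -3.5] w 0.403
t 53.2 p [0.4961 0.0721 0.0615] F [-1.5  3.7  4.6] w 0.401
t 54.7 p [0.495  0.1372 0.1486] F [1.1 0.5 0. ] w 0.703
top [(-20, 321), (-16, 284), (-12, 252), (-8, 229), (-4, 222), (0, 230), (4, 247), (8, 281), (12, 327), (16, 383), (20, 444), (24, 512)]
(-4, 222, [-0.13, 0.1])
side [(-20, 563), (-16, 483), (-12, 418), (-8, 371), (-4, 353), (0, 358), (4, 395), (8, 455), (12, 539), (16, 642), (20, 755), (24, 872)]
(-4, 353, [0.01, 0.03])
t 57.9 p [ 0.2701 -0.5639  0.2232] F [ 0.5  0.6 -0.2] w 0.7
```

View pics/ms10.png

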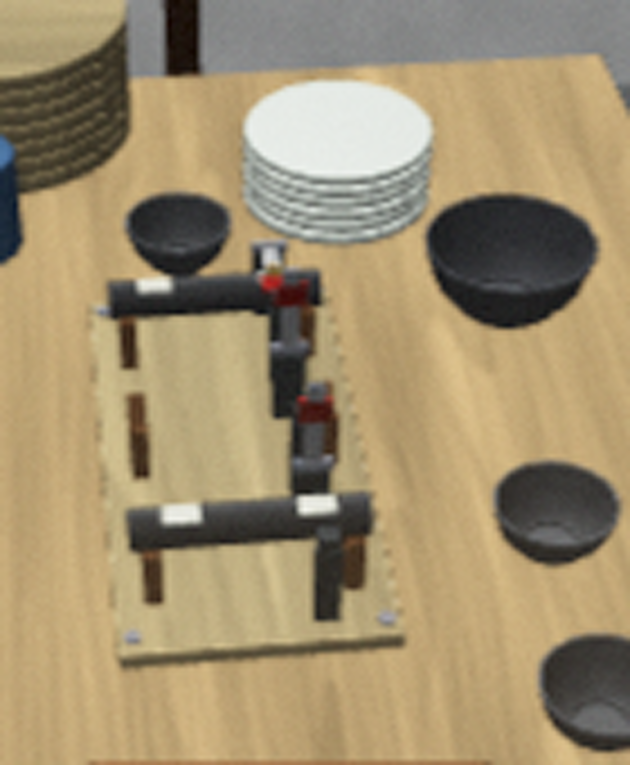

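Flats in cradle 1 face up (roll about -3° in both views). Closing strap 1.

```bash
python3 - <<'E'
from h import *
strap(1)
reach([.45,-.3,.3],trot(YB,0,-1))
move_j([-74.8,30.224,82.088,0,67.689,79.7]); sleep(.5)
save(camera("side"),"sfull.png")
E
python3 m2.py 1 11 -20 24 4; python3 m2.py 3 12 -20 24 4
python3 - <<'E'
from fit import *
t=camera("top"); s=camera("side")
for k in(1,3): fitbar([t,s],CR[k][:2],YB,.075,rolls=[-.05])
E
```

```text
t 62.0 p [0.5628 0.1845 0.233 ] F [-1.  -0.5  0.2] w 0.013
t 62.5 p [0.5631 0.1851 0.1454] F [-0.1  0.6 -0.7] w 0.001
t 64.6 p [0.5629 0.0827 0.1177] F [-0.2  0.3  2.2] w 0.008
t 65.0 p [0.5633 0.0674 0.1173] F [-0.6 -0.2  0.8] w 0.006
0.022 0.115 fz 1.4
0.0205 0.1134 fz 1.5
0.019 0.1119 fz 1.9
0.0175 0.1104 fz 0.9
0.016 0.1089 fz 1.6
0.0145 0.1074 fz 1.9
0.013 0.1062 fz 4.6
0.0115 0.1055 fz 8.9
0.01 0.1046 fz 12.1
0.0085 0.1017 fz 1.5
0.007 0.0993 fz 1.0
0.0055 0.098 fz 0.3
0.004 0.0968 fz 0.6
0.0025 0.0964 fz 5.7
0.001 0.0963 fz 15.0
-0.0005 0.0962 fz 22.8
-0.002 0.0961 fz 31.7
t 69.4 p [0.5634 0.0683 0.0961] F [-8.6 -0.1 31.6] w 0.002
t 70.3 p [0.5621 0.0684 0.2318] F [-0.1 -0.6 -0.4] w 0.005
top [(-20, 501), (-16, 490), (-12, 483), (-8, 490), (-4, 507), (0, 531), (4, 567), (8, 613), (12, 668), (16, 723), (20, 780)]
(-12, 483, [-0.14, 0.11])
side [(-20, 555), (-16, 477), (-12, 414), (-8, 368), (-4, 351), (0, 356), (4, 394), (8, 454), (12, 540), (16, 642), (20, 755)]
(-4, 351, [0.03, 0.06])
t 73.6 p [ 0.2684 -0.5644  0.2225] F [ 0.6 -0.3  0.3] w 0.002
top [(-20, 527), (-16, 518), (
[... 167 characters left out ...]
8, 878), (-4, 869), (0, 876), (4, 905), (8, 944), (12, 1001), (16, 1071), (20, 1147)]
(-4, 869, [0.12, -0.36])
t 73.7 p [ 0.2683 -0.5645  0.2225] F [ 0.3 -0.3  0.1] w 0.004
rolls [(-3, np.float64(1562.2), np.float64(-6.7))]
{'p': array([0.5064, 0.084 , 0.075 ]), 'yaw': np.float64(0.0025), 'roll': np.float64(-0.1173), 'off': array([-0.0275, -0.2017]), 'cost': np.float64(1562.1695)} rolldeg -6.719953833102956 yawdeg 0.1433128086836081
rolls [(-3, np.float64(2042.9), np.float64(-9.0))]
{'p': array([0.5057, 0.4046, 0.075 ]), 'yaw': np.float64(0.0138), 'roll': np.float64(-0.1571), 'off': array([ 0.0101, -0.1932]), 'cost': np.float64(2042.8465)} rolldeg -9.003173894108649 yawdeg 0.7879740606748658
```

View pics/sfull.png

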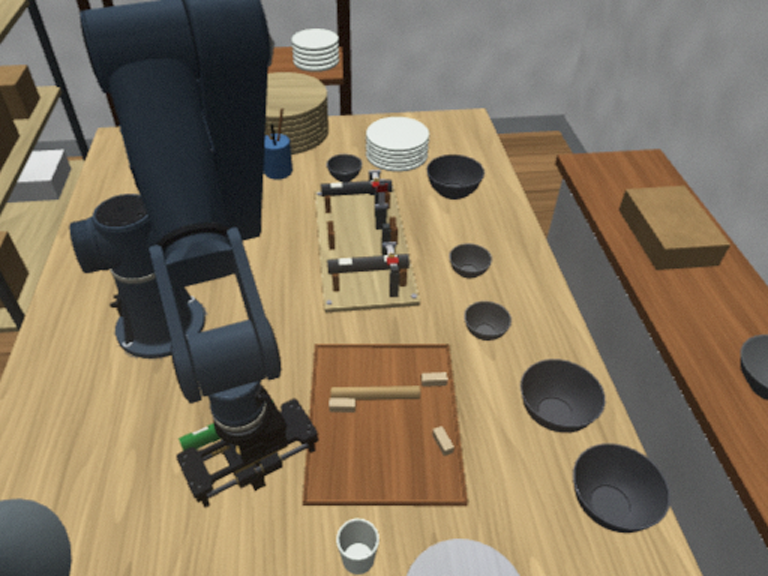

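View pics/mt11.png

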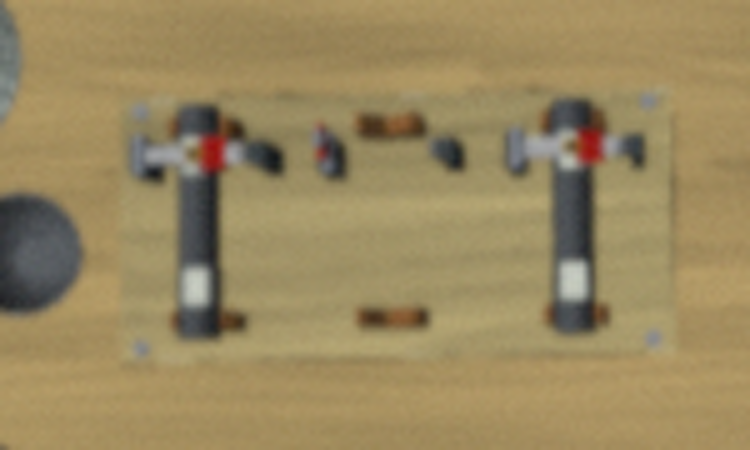

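View pics/ms12.png

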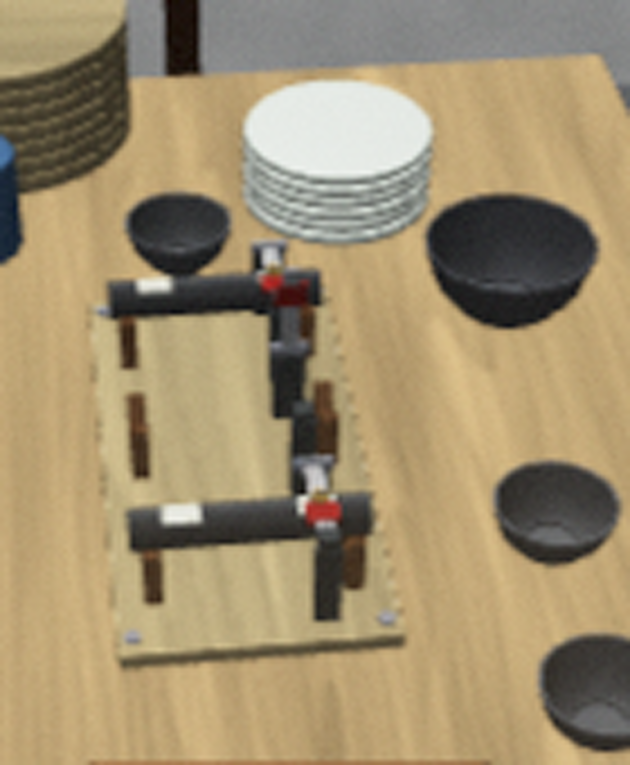

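Run:
```python
from h import *
st(); finish_job()
```

```text
t 73.8 p [ 0.2683 -0.5645  0.2225] F [-0.1 -0.1 -0.8] w 0.007
the job is handed in; nothing more can be done
```

I loaded both stoneware bars that were there into cradles 1 and 3, flats up, with each strap caught and shut. I handed the job in at about 74 s of robot time. The third bar was absent this time.

- **Straps:** both snapped over at 12–15 N, with the pad level at about 96.5 mm, and they stayed shut after I let go.
- **Bar position:** the last fit put each bar within about 1 mm lengthwise and 2 mm across of my own estimate of the cradle centres.
- **Roll:** the readings disagreed.
  - With the straps still open, both views read about -4° for cradle 1 and -4° to -8° for cradle 3.
  - With the straps shut, the side view still reads about -4° for each bar. The top-view scans (-12° each) and the combined fits (-7° and -9°) read higher, probably because the strap hides one flat. The allowed limit is 9.2°.
  - I handed in on the open-strap readings and on the strap itself: by the given dimensions, a level strap leaves room for only about 5° of roll.
- **Mishap:** bar 2 was knocked about 12 cm across the tray while I worked on the first, so I found it again before picking it up. One kiln post was turned and another shifted slightly, but all three posts and the rod are still in the tray.
- **Left alone:** the bowls and cup look unmoved in the last picture, and I did not touch the green look-alike.

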